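Make up two insect-rearing kits

ROBOT

A 6-joint arm with a two-finger parallel gripper is mounted at the origin on the work surface. World frame = base frame: x ahead of the robot, y to its left, z up, the work surface at z = 0. Lengths are in mm, angles in rad, forces in N, time in s.
With the tool pointing down it reaches from about 300 to 775 mm from the base axis. Payload 14.6 kg.
Tool frame: the origin (TCP) lies midway between the tips of the shut fingers; the grasp point (between the pads) lies 19 mm behind it; z points along the fingers, y is the line along which they close (so a half turn about z gives the same grasp; the last joint's range is limited). The gripper opens to 94 mm and grips with 3 to 60 N. Pads are 16 mm wide; open, the fingers measure 119 mm over their backs; the gripper's body (75 mm by 177 mm) begins 78 mm behind the grasp point.
Start: joints at [-1.318, 0.3, 1.521, -0, 1.321, -0.067], TCP at [172.9, -522.106, 205.446] pointing down, gripper open.
Joint ranges: [-3.03, 3.03], [-0.79, 2.21], [0.23, 2.52], [-1.04, 4.18], [0, 3.07], [-2.55, 2.55]. Speed limits (rad/s): [2.22, 2.22, 2.57, 3.14, 3.14, 3.14].

INTERFACE

Orientations are given as [roll, pitch, yaw] about the fixed x, y, z axes, in that order (R = Rz(yaw) Ry(pitch) Rx(roll)).
In Python, from station import r, camera, camera_info gives the robot as it stands. The module is installed in compiled form; this text tells all that it offers.
- The arm moves only by the shell command python3 -m crank 'ROWS' [FORCE]. ROWS is a JSON object of lists of equal length, an entry for each row: "jaw": the opening, from 0 (shut) to 1 (fully open); "offset": the shift along the tool's x, y, z in cm, a list of three; "angular": the turn, a rotation vector about the tool's x, y, z in rad, a list of three. In form: {"jaw": [jaw, ...], "offset": [[dx, dy, dz], ...], "angular": [[rx, ry, rz], ...]}. A call has exactly 5 rows; each row shifts and turns the commanded pose from where the row before left it, along the tool's axes as they then stand; what a row does not reach is not made up. A row lasts 1/12 s, in which the tool goes at most 41.7 mm and 7.16 degrees, less where a joint would pass 70% of its speed; a pose out of reach is approached as far as the arm can. A call is refused whole if a number of a shift passes 4.17 or a number of a turn 0.125, either way. A call with a gripper value outside its range is refused whole. The fingers move at their own pace and stop on an object; FORCE is the grip in N (left out, the last holds). Time passes only in rows, so rows that do not move let the fingers close, or fill a call up. It gives the time, the measured TCP pose, the force, the opening and the grip force at its end, in the units of the state.
- r.sense(): the state, without advancing time (a new reading comes with each control period).
- camera(name): name is "side" or "top" or "wrist"; returns the picture (420x560x3 uint8, red, green, blue); there is no depth.
- camera_info(name): a dict with "fx", "fy", "cx", "cy" (pixels), "position" and "orientation" of the camera in the world; the wrist camera has in their place "tool_from_camera" (4x4, takes a point from camera to tool coordinates, whose origin is the TCP and whose axes are the flange's). Camera axes: x right, y down, z forward; pixel columns grow to the right and rows downward; lengths in mm; the calibration is good to about 2 mm. A picture is of the moment at which its call begins: read the wrist's pose just before it. camera_info takes no time and is no camera call.
- r.close_job(): hands the job in; it is judged then, once.
The state is a dict: "time_s": time; "joint_positions": joint angles; "dq": joint speeds; "effort": joint torques, N m; "eef_pos": TCP position; "orientation": TCP orientation; "contact_force": force on the tool from outside, world axes, zero at the start; "wrist_torque": the same for the moment, N m; "gripper_width": finger opening in mm; "gripper_force": force on a finger pad.
Only numpy, scipy, OpenCV 4.12 (cv2) and the standard library are available. Lean on these libraries where they do the work, as an engineer would, in place of code of your own. Each camera call takes 0.05 s, during which the arm holds its last target. There are 200 camera calls.

TASK

Make up the two rearing kits from the stock in the middle of the bench, each thing standing upright on the floor of its bay, roughly in the middle. In the three-bay tray put the tapered tub in the bay next to the loop handle, the slim vial in the middle bay and the flat data logger in the bay farthest from the handle; in the two-bay tray put the round jar in the bay next to the handle and the square bottle in the other. Leave the dish stack, the beaker and the tape roll where they are.

Things in the scene. Friction and masses are not known exactly. Their poses are not given: they have to be found in the camera images.
- tub_mid (a point): Rearing tub, loose: round white tub that tapers, 48 mm across at the foot and 54 mm under the lid, with a flat grey lid 58 mm across and 8 mm thick; 66 mm high in all, about 90 g, standing upright. The point is on its axis, half-way up (33 mm above its underside).
- vial_mid (a point): Slim vial, loose: clear glass cylinder 28 mm across with a white cap 30 mm across and 16 mm high; 90 mm high in all, about 60 g, standing upright; the slimmest and tallest thing of the stock. The point is on its axis, half-way up (45 mm above its underside).
- logger_mid (a point): Data logger, loose: flat white upright block, 56 mm wide (its x) by 30 mm thick (its y) by 66 mm high, about 110 g, with a black window on one broad face and a grey strip on top. The point is at its centre (33 mm above its underside).
- jar_mid (a point): Jar, loose: straight round white jar 44 mm across with a steel screw lid 42 mm across; 66 mm high, about 100 g, standing upright. The point is on its axis, half-way up (33 mm above its underside).
- bottle_mid (a point): Square bottle, loose: white body 42 x 42 mm (sides along its x and y) and 58 mm high, a short shoulder and a round grey cap 26 mm across; 80 mm high in all, about 120 g, standing upright. The point is on its axis, half-way up (40 mm above its underside).
- tray3: Three-bay kit tray. Aluminium with a grey floor, fixed. Three bays in a row along its x axis, each 70 x 70 mm inside; walls 4 mm thick, their tops 12 mm above the bench; bay floor 4 mm above the bench. Outside 226 x 78 mm. A low dark loop handle sticks out 30 mm at the -x end. Origin: centre of the underside. Bay centres: x = -74 mm (next to the handle), 0 (middle) and +74 mm (farthest from the handle), y = 0.
- tray2: Two-bay kit tray. Aluminium with a grey floor, fixed. Two bays in a row along its x axis, each 70 x 70 mm inside; walls 4 mm thick, their tops 12 mm above the bench; bay floor 4 mm above the bench. Outside 152 x 78 mm. A low dark loop handle sticks out 30 mm at the -x end. Origin: centre of the underside. Bay centres: x = -37 mm (next to the handle) and +37 mm (farther from it), y = 0.
- dishes: Bystander, loose, to be left alone: stack of three clear round dishes, 56 mm across, 44 mm high. Origin: centre of its underside.
- beaker: Bystander, loose, to be left alone: small open round glass beaker, 54 mm across, 68 mm high. Origin: centre of its underside.
- tape: Bystander, loose, to be left alone: brown roll of tape lying flat, 60 mm across, 38 mm hole, 24 mm high. Origin: centre of its underside.
Not all that is in view belongs to the job. What is shaped like the part that bears bottle_mid but orange is not meant. What is shaped like the part that bears vial_mid but green is not meant.

How it is judged (in metres and radians):
At the end, for the whole second after the job is handed in: Tub, vial and logger in the handle, middle and far bays of the three-bay tray; jar and bottle in the handle and far bays of the two-bay tray; each on the bay floor (height within 4 mm), upright within 0.12 rad, within 15 mm of the bay's centre along and across the tray, released, at rest (x of tub_mid in the frame of tray3 between -0.089 and -0.059 m and y of tub_mid in the frame of tray3 between -0.015 and 0.015 m and z of tub_mid in the frame of tray3 between 0.033 and 0.041 m and angle between each of tub_mid, vial_mid, logger_mid, jar_mid, bottle_mid's own z axis and vertical below 0.12 rad and linear speed of each of tub, vial, logger, jar, bottle below 0.02 m/s and x of vial_mid in the frame of tray3 between -0.015 and 0.015 m and y of vial_mid in the frame of tray3 between -0.015 and 0.015 m and z of vial_mid in the frame of tray3 between 0.045 and 0.053 m and x of logger_mid in the frame of tray3 between 0.059 and 0.089 m and y of logger_mid in the frame of tray3 between -0.015 and 0.015 m and z of logger_mid in the frame of tray3 between 0.033 and 0.041 m and x of jar_mid in the frame of tray2 between -0.052 and -0.022 m and y of jar_mid in the frame of tray2 between -0.015 and 0.015 m and z of jar_mid in the frame of tray2 between 0.033 and 0.041 m and x of bottle_mid in the frame of tray2 between 0.022 and 0.052 m and y of bottle_mid in the frame of tray2 between -0.015 and 0.015 m and z of bottle_mid in the frame of tray2 between 0.04 and 0.048 m); the robot touches nothing.
It fails at once if the dish stack is pushed more than 30 mm or tipped over (distance of dishes from where it was at the start of the episode above 0.03 m or angle between dishes's own z axis and vertical above 0.5 rad).
It fails at once if the beaker is pushed more than 30 mm or tipped over (distance of beaker from where it was at the start of the episode above 0.03 m or angle between beaker's own z axis and vertical above 0.5 rad).
It fails at once if the tape roll is pushed more than 30 mm or tipped over (distance of tape from where it was at the start of the episode above 0.03 m or angle between tape's own z axis and vertical above 0.5 rad).
It also fails if it takes over 128 s, if anything falls off the work surface, if the arm or the gripper's body presses on something with over 40 N, if the wrist force passes 120 N, or if a joint passes its speed limit or range.

## Working session

There is one attempt and no reset: what is moved stays moved. The work goes in short steps, Python scripts to look and compute and a shell command to move; the robot and the scene stay as the last step left them, time stands still between calls to the robot, and variables do not carry over. Pictures are saved under pics/ and viewed, at most 14 in all, crops included, and the job is handed in when it is done.

```bash
mkdir -p pics; python3 - <<'E'
from station import r,camera,camera_info
import cv2
print(r.sense())
for n in("top","side","wrist"):
    cv2.imwrite(f"pics/{n}0.png",camera(n)[:,:,::-1]); print(n,camera_info(n))
E
```

```text
{'time_s': 0.0, 'joint_positions': array([-1.31760085e+00,  3.00463173e-01,  1.52160070e+00,  1.10105051e-06,
        1.32069280e+00, -6.65937975e-02]), 'dq': array([-4.08806207e-05, -8.51644149e-04, -9.47587524e-04,  1.36456149e-03,
        1.31622932e-03,  1.99038159e-03]), 'effort': array([ 1.75725083e-03, -5.31804657e+01, -3.52733374e+01,  7.09113339e-02,
        2.44113745e-02, -1.14838417e-04]), 'eef_pos': array([ 172.83470237, -521.85436025,  204.88237959]), 'orientation': array([-3.14043128e+00, -7.85234374e-05,  3.19788960e-01]), 'contact_force': array([ 0.73126789, -0.30010245, -0.73352185]), 'wrist_torque': array([0.04657722, 0.02520075, 0.03086052]), 'gripper_force': 0.0, 'gripper_width': 94.0777628114198}
top {'fx': 399.68422263811794, 'fy': 399.68422263811794, 'cx': 281.9831800094111, 'cy': 207.36629572255072, 'position': array([ 472.61513155,   12.51461553, 1065.01459163]), 'orientation': array([-3.06453646, -0.00869647, -1.58983099])}
side {'fx': 455.8482330723041, 'fy': 455.8482330723041, 'cx': 274.9797012066237, 'cy': 210.31760355157326, 'position': array([ 395.17829192, -721.53869855,  518.18124747]), 'orientation': array([-2.13113709, -0.0119191 , -0.19777454])}
wrist {'fx': 336.983780969582, 'fy': 336.983780969582, 'cx': 279.66966740076623, 'cy': 205.87933335460886, 'tool_from_camera': array([[ 5.34709621e-04, -9.67982455e-01, -2.51017293e-01,
         7.39402634e+01],
       [ 9.99999840e-01,  5.63846398e-04, -4.41558617e-05,
        -1.35672445e-01],
       [ 1.84277296e-04, -2.51017229e-01,  9.67982601e-01,
        -1.79202172e+02],
       [ 0.00000000e+00,  0.00000000e+00,  0.00000000e+00,
         1.00000000e+00]])}
```

View pics/top0.png

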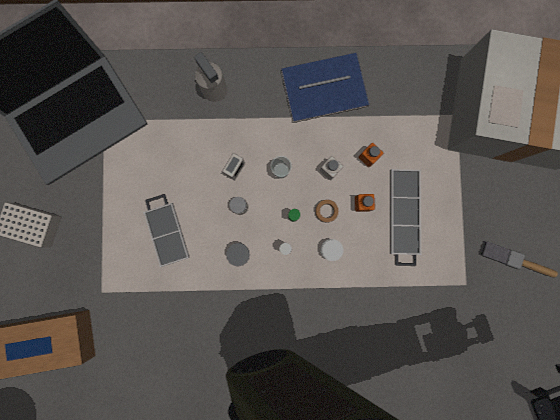

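View pics/side0.png

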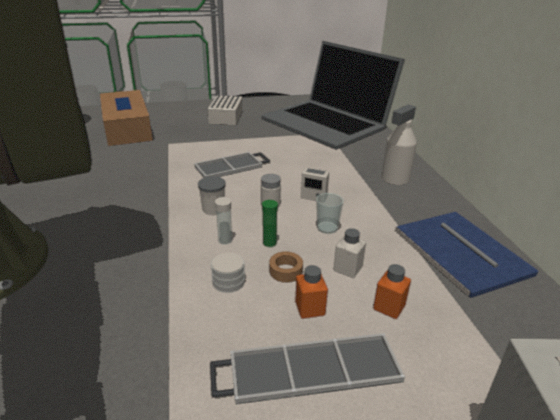

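Candidates in the top view: 
- **Tub:** grey lid, (237,253).
- **Jar:** steel lid, (237,205).
- **Logger:** (233,165).
- **Vial:** the white-capped one at (285,248). The one at (293,214) is green, so it isn't meant.
- **Bottle:** the white one at (331,167). Those at (371,154) and (365,203) are orange, so they aren't meant.
- **Bystanders:** beaker (279,168), tape (326,210), dishes (331,250).
- **Trays:** tray3 is on the right with its handle at (405,259). Tray2 is on the left with its handle at (155,202).

I'll confirm this in an enlarged crop.

```bash
cat > h.py <<'E'
import numpy as np,cv2
from scipy.spatial.transform import Rotation as R
from station import r,camera,camera_info
def cam(n,s=None):
    i=camera_info(n)
    if n!="wrist": return i,R.from_euler('xyz',i["orientation"]).as_matrix(),i["position"]
    T=np.eye(4);T[:3,:3]=R.from_euler('xyz',s["orientation"]).as_matrix();T[:3,3]=s["eef_pos"]
    T=T@i["tool_from_camera"];return i,T[:3,:3],T[:3,3]
def ray(px,z,c):
    i,M,p=c
    d=M@np.array([(px[0]-i["cx"])/i["fx"],(px[1]-i["cy"])/i["fy"],1.])
    return (p+d*(z-p[2])/d[2])[:2]
def proj(P,c):
    i,M,p=c;q=M.T@(np.asarray(P,float)-p);return np.array([i["fx"]*q[0]/q[2]+i["cx"],i["fy"]*q[1]/q[2]+i["cy"]])
E
python3 - <<'E'
from h import *
c=cam("top");im=cv2.imread("pics/top0.png")
k=2.6;cr=im[130:280,130:430]
cv2.imwrite("pics/crop.png",cv2.resize(cr,None,fx=k,fy=k,interpolation=cv2.INTER_CUBIC))
for n,p,z in[("tub",(237,253),66),("jar",(237,205),66),("logger",(233,165),66),("vial",(285,246),90),("bottle",(333,164),80),("beaker",(279,166),68),("tape",(326,210),24),("dishes",(331,249),44),("green",(293,213),90),("or1",(365,203),70),("or2",(371,154),70)]:
    print(n,ray(p,z,c).round())
# trays: grey floor mask
g=cv2.cvtColor(im,cv2.COLOR_BGR2HSV)
print(g[213,405],g[220,160],g[205,200],g[253,237])
for nm,x0,x1,y0,y1 in(("tray3",380,430,160,275),("tray2",135,200,190,272)):
    m=np.zeros(im.shape[:2],np.uint8);m[y0:y1,x0:x1]=(g[y0:y1,x0:x1,2]<130)*255
    cs,_=cv2.findContours(m,cv2.RETR_CCOMP,cv2.CHAIN_APPROX_NONE)
    for q in cs:
        if cv2.contourArea(q)>100:
            b=cv2.minAreaRect(q);print(nm,b,ray(b[0],4,c).round(1))
E
```

```text
tub [438. 116.]
jar [558. 115.]
logger [659. 124.]
vial [453.  -3.]
bottle [ 655. -127.]
beaker [654.   8.]
tape [ 544. -113.]
dishes [ 443. -121.]
green [533. -24.]
or1 [ 556. -206.]
or2 [ 680. -225.]
[165   5  94] [90  9 88] [ 14  25 155] [120   5  93]
tray3 ((404.5, 260.0), (12.0, 23.0), 90.0) [ 408.9 -319.4]
tray3 ((406.0, 239.0), (26.0, 26.0), 90.0) [ 464.1 -325.7]
tray3 ((406.0, 211.0), (26.0, 26.0), 90.0) [ 538.6 -328.9]
tray3 ((406.0, 183.0), (26.0, 26.0), 90.0) [ 613.8 -332.2]
tray3 ((390.0, 210.99996948242188), (1.999999761581421, 83.99998474121094), 0.0) [ 539.3 -286.1]
tray2 ((165.14056396484375, 228.956787109375), (69.2572250366211, 30.731977462768555), 72.89727020263672) [502.8 311.8]
tray2 ((156.75, 203.75003051757812), (10.75174331665039, 20.55480194091797), 71.56504821777344) [570.1 334.3]
```

View pics/crop.png

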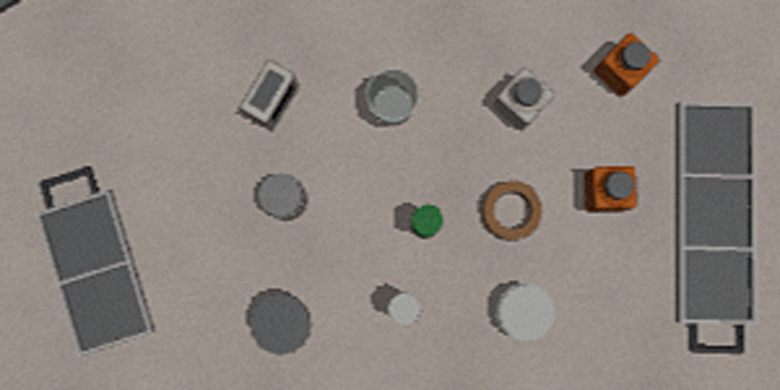

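The crop confirms the identification: white vial cap at crop (403,309), white bottle at (522,97), logger at (268,93), jar at (281,196), tub at (279,321). I'll move over the middle and take one wrist picture for finer poses.

```bash

python3 -m crank '{"jaw":[1,1,1,1,1],"offset":[[0,0,-2],[0,0,-2],[0,0,-2],[0,0,-2],[0,0,-2]],"angular":[[0,0,0.08],[0,0,0.08],[0,0,0.08],[0,0,0.08],[0,0,0]]}' 30
python3 -m crank '{"jaw":[1,1,1,1,1],"offset":[[2.2,-3.4,0],[2.2,-3.4,0],[2.2,-3.4,0],[2.2,-3.4,0],[2.2,-3.4,0]],"angular":[[0,0,0],[0,0,0],[0,0,0],[0,0,0],[0,0,0]]}'
python3 -m crank '{"jaw":[1,1,1,1,1],"offset":[[2.2,-3.4,0],[2.2,-3.4,0],[2.2,-3.4,0],[2.2,-3.4,0],[2.2,-3.4,0]],"angular":[[0,0,0],[0,0,0],[0,0,0],[0,0,0],[0,0,0]]}'
python3 -m crank '{"jaw":[1,1,1,1,1],"offset":[[2.2,-3.4,0],[2.2,-3.4,0],[2.2,-3.4,0],[2.2,-3.4,0],[2.2,-3.4,0]],"angular":[[0,0,0],[0,0,0],[0,0,0],[0,0,0],[0,0,0]]}'
python3 -m crank '{"jaw":[1,1,1,1,1],"offset":[[0,0,0],[0,0,0],[0,0,0],[0,0,0],[0,0,0]],"angular":[[0,0,0],[0,0,0],[0,0,0],[0,0,0],[0,0,0]]}'
python3 - <<'E'
from h import *
s=r.sense();im=camera("wrist")[:,:,::-1];cv2.imwrite("pics/w1.png",im)
np.save("s1.npy",np.r_[s["eef_pos"],s["orientation"]]);print(s["eef_pos"],s["orientation"],s["time_s"])
cv2.imwrite("pics/w1v.png",cv2.resize(im,(784,588),interpolation=cv2.INTER_CUBIC))
E
```

```text
time_s: 0.57
eef_pos: [172.9, -521.9, 306.2]
orientation: [-3.141, 0.0, -0.005]
contact_force: [0.2, -0.4, 0.0]
gripper_width: 93.6
gripper_force: 0.0
time_s: 0.98
eef_pos: [283.4, -350.3, 305.3]
orientation: [-3.141, 0.0, -0.001]
contact_force: [0.3, -1.2, -0.2]
gripper_width: 94.0
gripper_force: 0.0
time_s: 1.4
eef_pos: [393.5, -180.2, 305.5]
orientation: [3.141, -0.0, -0.0]
contact_force: [0.4, -1.0, 0.1]
gripper_width: 94.4
gripper_force: 0.0
time_s: 1.82
eef_pos: [503.6, -10.1, 305.4]
orientation: [3.142, 0.0, -0.0]
contact_force: [1.2, -0.9, 0.5]
gripper_width: 94.0
gripper_force: 0.0
time_s: 2.23
eef_pos: [502.6, -13.2, 305.7]
orientation: [3.141, -0.0, -0.002]
contact_force: [0.5, 0.3, 0.2]
gripper_width: 93.6
gripper_force: 0.0
[502.64444639 -13.21538944 305.68664829] [ 3.14149665e+00 -3.63741078e-04 -1.85275558e-03] 2.2333
```

View pics/w1v.png

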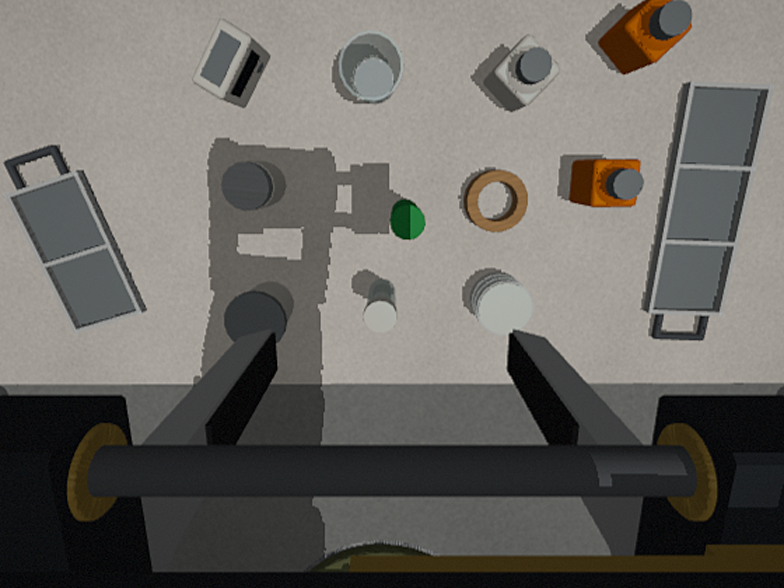

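The wrist picture shows (view pixels, 1.4x):
- **Stock:** tub lid (255,316), jar lid (247,185), vial cap (380,316), bottle cap (534,65), logger top centred near (222,58).
- **Trays:** tray3 dividers at (716,165) and (700,240), tray2 divider at (78,255).

```bash
cat > m.py <<'E'
from h import *
a=np.load("s1.npy");c=cam("wrist",dict(eef_pos=a[:3],orientation=a[3:]));t=cam("top")
W=lambda u,v,z:ray((u/1.4,v/1.4),z,c)
T=lambda u,v,z:ray((130+u/2.6,130+v/2.6),z,t)
for n,w,q,z in[("tub",(255,316),(279,321),66),("jar",(247,185),(282,196),66),("vial",(380,316),(404,309),90),("bottle",(534,65),(526,91),80),("logger",(220,55),(270,91),66),
 ("t3 div1",(700,240),(717,248),12),("t3 div2",(716,165),(718,176),12),("t2 div",(78.5,255.5),(94,273),12)]:
    print(n,W(*w,z).round(1),T(*q,z).round(1))
def ang(p,q,z):
    d=W(*q,z)-W(*p,z);return np.hypot(*d).round(1),np.arctan2(d[1],d[0]).round(3)
print("logger",ang((194,77),(222,19),66),"bottle",ang((530,36),(497,82),58),ang((530,36),(559,73),58))
print("t2 div",ang((47,264),(110,247),12),"t2 top",ang((12,196),(78,172),12),"t3",ang((700,240),(716,165),12))
im=cv2.imread("pics/w1.png");k=4
cr=im[5:85,130:190];
cr2=im[15:85,330:410]
a1=cv2.resize(cr,(360,480),interpolation=cv2.INTER_CUBIC);a2=cv2.resize(cr2,(400,350),interpolation=cv2.INTER_CUBIC)
o=np.zeros((480,770,3),np.uint8);o[:,:360]=a1;o[:350,370:]=a2;cv2.imwrite("pics/c2.png",o)
E
python3 m.py
```

```text
tub [441.3 114.6] [436.9 115.4]
jar [560.6 112.8] [556.6 111.3]
vial [449.   -2.5] [446.6  -3.7]
bottle [ 653.5 -125.4] [ 652.2 -125.1]
logger [664.  126.6] [659.1 121.9]
t3 div1 [ 503.8 -323.7] [ 500.  -324.1]
t3 div2 [ 577.  -327.3] [ 573.4 -328.3]
t2 div [488.7 305.9] [486.7 306.9]
logger (np.float64(50.6), np.float64(-0.561)) bottle (np.float64(43.1), np.float64(2.518)) (np.float64(38.5), np.float64(-2.39))
t2 div (np.float64(69.3), np.float64(-1.316)) t2 top (np.float64(72.6), np.float64(-1.25)) t3 (np.float64(73.3), np.float64(-0.049))
```

View pics/c2.png

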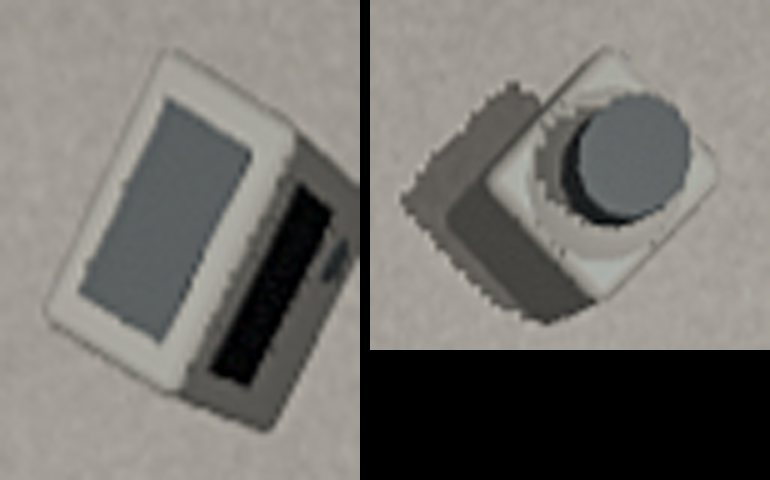

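Enlarged crops: logger top corners at (172,50), (298,130), (180,392), (48,315), with its window on the right face. Bottle shoulder corners at (610,45), (718,185), (600,300), (485,180).

```bash
cat >> m.py <<'E'
print("----")
L=[ray((130+x/6,5+y/6),66,c) for x,y in[(172,50),(298,130),(180,392),(48,315)]]
B=[ray((330+(x-370)/5,15+y/5),58,c) for x,y in[(610,45),(718,185),(600,300),(485,180)]]
for n,q in(("L",L),("B",B)):
    print(n,np.mean(q,0).round(1))
    for i in range(4):
        d=q[(i+1)%4]-q[i];print(np.hypot(*d).round(1),np.arctan2(d[1],d[0]).round(3))
E
python3 m.py | sed '1,/----/d'
```

```text
L [660.8 124.8]
26.3 -2.114
53.1 2.622
27.8 1.049
53.7 -0.549
B [ 653.1 -126.2]
40.4 -2.397
36.1 2.344
39.0 0.828
39.4 -0.76
```

```bash

python3 -m crank '{"jaw":[1,1,1,1,1],"offset":[[-1.27,-2.56,2.5],[-1.27,-2.56,2.5],[-1.27,-2.56,2.5],[-1.27,-2.56,2.5],[-1.27,-2.56,2.5]],"angular":[[0,0,0],[0,0,0],[0,0,0],[0,0,0],[0,0,0]]}' 20
python3 -m crank '{"jaw":[1,1,1,1,1],"offset":[[0,0,0],[0,0,3.4],[0,0,3.4],[0,0,3.4],[0,0,3.4]],"angular":[[0,0,0],[0,0,0],[0,0,0],[0,0,0],[0,0,0]]}'
python3 -m crank '{"jaw":[1,1,0,0,0],"offset":[[0,0,0],[0,0,0],[0,0,0],[0,0,0],[0,0,0]],"angular":[[0,0,0],[0,0,0],[0,0,0],[0,0,0],[0,0,0]]}'
python3 -m crank '{"jaw":[0,0,0,0,0],"offset":[[0,0,0],[0,0,0],[0,0,0],[0,0,0],[0,0,0]],"angular":[[0,0,0],[0,0,0],[0,0,0],[0,0,0],[0,0,0]]}'
```

```text
time_s: 2.7
eef_pos: [438.7, 116.1, 179.7]
orientation: [-3.141, -0.001, -0.002]
contact_force: [2.1, -0.3, 0.3]
gripper_width: 94.0
gripper_force: 0.0
time_s: 3.12
eef_pos: [440.1, 115.0, 43.9]
orientation: [-3.141, -0.002, -0.001]
contact_force: [0.2, 0.1, -0.9]
gripper_width: 94.1
gripper_force: 0.0
time_s: 3.53
eef_pos: [440.6, 115.9, 46.3]
orientation: [-3.141, -0.003, -0.0]
contact_force: [-0.2, 0.3, 0.3]
gripper_width: 77.3
gripper_force: 0.0
time_s: 3.95
eef_pos: [439.8, 115.9, 44.8]
orientation: [-3.142, -0.001, -0.0]
contact_force: [-1.0, -0.5, 5.7]
gripper_width: 56.5
gripper_force: 20.0
```

```bash

python3 -m crank '{"jaw":[0,0,0,0,0],"offset":[[0,0,-2],[0,0,-3],[0,0,-3],[0,0,-3],[0,0,-3]],"angular":[[0,0,0],[0,0,0],[0,0,0],[0,0,0],[0,0,0]]}'
python3 -m crank '{"jaw":[0,0,0,0,0],"offset":[[0.17,2.92,0],[0.17,2.92,0],[0.17,2.92,0],[0.17,2.92,0],[0.17,2.92,0]],"angular":[[0,0,0],[0,0,0],[0,0,0],[0,0,0],[0,0,0]]}'
python3 -m crank '{"jaw":[0,0,0,0,0],"offset":[[0.17,2.92,0],[0.17,2.92,0],[0.17,2.92,0],[0.17,2.92,0],[0.17,2.92,0]],"angular":[[0,0,0],[0,0,0],[0,0,0],[0,0,0],[0,0,0]]}'
python3 -m crank '{"jaw":[0,0,0,0,0],"offset":[[0.17,2.92,0],[0.17,2.92,0],[0.17,2.92,0],[0.17,2.92,0],[0.17,2.92,0]],"angular":[[0,0,0],[0,0,0],[0,0,0],[0,0,0],[0,0,0]]}'
python3 -m crank '{"jaw":[0,0,0,0,0],"offset":[[0,0,0],[0,0,0],[0,0,0],[0,0,0],[0,0,0]],"angular":[[0,0,0],[0,0,0],[0,0,0],[0,0,0],[0,0,0]]}'
python3 - <<'E'
from h import *
cv2.imwrite("pics/side1.png",camera("side")[:,:,::-1])
E
```

```text
time_s: 4.37
eef_pos: [439.1, 115.8, 185.7]
orientation: [3.142, 0.001, -0.0]
contact_force: [0.4, 0.1, -0.7]
gripper_width: 56.3
gripper_force: 20.0
time_s: 4.78
eef_pos: [447.7, -31.5, 184.4]
orientation: [-3.142, 0.0, 0.0]
contact_force: [1.0, -0.1, -1.1]
gripper_width: 56.1
gripper_force: 20.0
time_s: 5.2
eef_pos: [456.1, -177.6, 184.2]
orientation: [-3.141, 0.0, -0.0]
contact_force: [0.3, 0.5, -0.8]
gripper_width: 55.9
gripper_force: 20.0
time_s: 5.62
eef_pos: [464.6, -323.5, 184.1]
orientation: [-3.141, 0.001, -0.0]
contact_force: [0.7, 0.4, -1.2]
gripper_width: 56.2
gripper_force: 20.0
time_s: 6.03
eef_pos: [465.1, -321.3, 184.6]
orientation: [3.142, -0.0, 0.001]
contact_force: [-0.8, -0.0, -0.8]
gripper_width: 56.0
gripper_force: 20.0
```

View pics/side1.png

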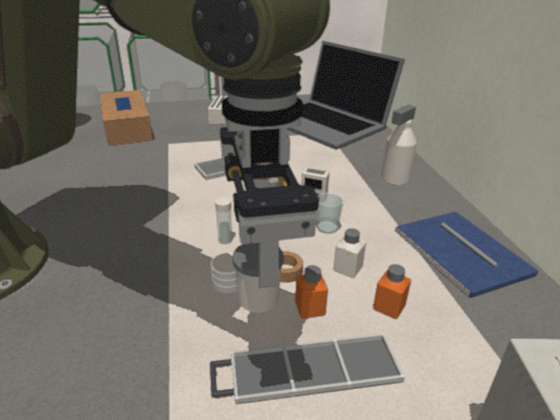

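The tub hangs upright, gripped by its lid at (257,258), over the handle bay. Now I'll lower it.

```bash

python3 -m crank '{"jaw":[0,0,0,0,0],"offset":[[0,0.1,3],[0,0,3],[0,0,3],[0,0,3],[0,0,1.2]],"angular":[[0,0,0],[0,0,0],[0,0,0],[0,0,0],[0,0,0]]}'
python3 -m crank '{"jaw":[0,0,0,0,0],"offset":[[0,0,0.15],[0,0,0],[0,0,0],[0,0,0],[0,0,0]],"angular":[[0,0,0],[0,0,0],[0,0,0],[0,0,0],[0,0,0]]}'
```

```text
time_s: 6.5
eef_pos: [463.7, -321.6, 49.0]
orientation: [-3.139, 0.004, 0.0]
contact_force: [-0.1, 0.4, -1.5]
gripper_width: 56.3
gripper_force: 20.0
time_s: 6.92
eef_pos: [465.5, -323.5, 52.3]
orientation: [3.14, -0.002, -0.0]
contact_force: [0.3, 0.4, -1.3]
gripper_width: 56.1
gripper_force: 20.0
```

```bash

python3 -m crank '{"jaw":[0,0,0,0.2,0.8],"offset":[[0,0,0.2],[0,0,0],[0,0,0],[0,0,0],[0,0,0]],"angular":[[0,0,0],[0,0,0],[0,0,0],[0,0,0],[0,0,0]]}'
python3 -m crank '{"jaw":[1,1,1,1,1],"offset":[[0,0,0],[0,0,0],[0,0,0],[0,0,0],[0,0,0]],"angular":[[0,0,0],[0,0,0],[0,0,0],[0,0,0],[0,0,0]]}'
python3 -m crank '{"jaw":[1,1,1,1,1],"offset":[[0,0,-2.8],[0,0,-2.8],[0,0,-2.8],[0,0,-2.8],[0,0,-2.8]],"angular":[[0,0,0],[0,0,0],[0,0,0],[0,0,0],[0,0,0]]}'
```

```text
time_s: 7.33
eef_pos: [465.0, -323.2, 49.0]
orientation: [3.142, -0.0, -0.0]
contact_force: [0.2, 0.4, -0.7]
gripper_width: 60.4
gripper_force: 0.0
time_s: 7.75
eef_pos: [464.9, -323.1, 48.9]
orientation: [-3.142, 0.0, -0.0]
contact_force: [0.1, -0.0, 0.1]
gripper_width: 92.1
gripper_force: 0.0
time_s: 8.17
eef_pos: [464.8, -323.0, 190.4]
orientation: [-3.142, -0.0, -0.0]
contact_force: [-0.7, 0.7, -0.3]
gripper_width: 94.2
gripper_force: 0.0
```

```bash

python3 -m crank '{"jaw":[1,1,1,1,1],"offset":[[-0.17,-3.2,0],[-0.17,-3.2,0],[-0.17,-3.2,0],[-0.17,-3.2,0],[-0.17,-3.2,0]],"angular":[[0,0,0],[0,0,0],[0,0,0],[0,0,0],[0,0,0]]}'
python3 -m crank '{"jaw":[1,1,1,1,1],"offset":[[-0.17,-3.2,0],[-0.17,-3.2,0],[-0.17,-3.2,0],[-0.17,-3.2,0],[-0.17,-3.2,0]],"angular":[[0,0,0],[0,0,0],[0,0,0],[0,0,0],[0,0,0]]}'
python3 -m crank '{"jaw":[1,1,1,1,1],"offset":[[0,0,0],[0,0,0],[0,0,3],[0,0,4],[0,0,4]],"angular":[[0,0,0],[0,0,0],[0,0,0],[0,0,0],[0,0,0]]}'
python3 -m crank '{"jaw":[1,1,0.5,0,0],"offset":[[0,0,4],[0,0,0.5],[0,0,0],[0,0,0],[0,0,0]],"angular":[[0,0,0],[0,0,0],[0,0,0],[0,0,0],[0,0,0]]}'
python3 -m crank '{"jaw":[0,0,0,0,0],"offset":[[0,0,0],[0,0,0],[0,0,0],[0,0,0],[0,0,0]],"angular":[[0,0,0],[0,0,0],[0,0,0],[0,0,0],[0,0,0]]}'
python3 -m crank '{"jaw":[0,0,0,0,0],"offset":[[0,0,0],[0,0,0],[0,0,0],[0,0,0],[0,0,0]],"angular":[[0,0,0],[0,0,0],[0,0,0],[0,0,0],[0,0,0]]}'
```

```text
time_s: 8.58
eef_pos: [456.1, -161.8, 189.0]
orientation: [3.142, -0.0, -0.0]
contact_force: [1.1, 0.8, -0.2]
gripper_width: 94.0
gripper_force: 0.0
time_s: 9.0
eef_pos: [447.6, -1.7, 189.1]
orientation: [-3.142, -0.0, -0.0]
contact_force: [-0.5, -0.5, 0.8]
gripper_width: 94.1
gripper_force: 0.0
time_s: 9.42
eef_pos: [448.5, -4.2, 78.3]
orientation: [3.141, -0.003, -0.001]
contact_force: [0.8, -0.4, -0.5]
gripper_width: 93.9
gripper_force: 0.0
time_s: 9.83
eef_pos: [449.5, -3.6, 36.3]
orientation: [3.141, -0.004, -0.001]
contact_force: [0.2, -0.1, 0.5]
gripper_width: 77.3
gripper_force: 0.0
time_s: 10.25
eef_pos: [448.1, -3.2, 34.3]
orientation: [3.142, -0.0, -0.0]
contact_force: [1.0, 0.4, 0.4]
gripper_width: 44.0
gripper_force: 0.0
time_s: 10.67
eef_pos: [448.0, -3.2, 33.9]
orientation: [-3.142, 0.0, -0.0]
contact_force: [-0.5, 0.5, 1.3]
gripper_width: 29.6
gripper_force: 20.0
```

```bash

python3 -m crank '{"jaw":[0,0,0,0,0],"offset":[[0,0,-2],[0,0,-3],[0,0,-3],[0,0,-3],[0,0,-3]],"angular":[[0,0,0],[0,0,0],[0,0,0],[0,0,0],[0,0,0]]}'
python3 -m crank '{"jaw":[0,0,0,0,0],"offset":[[0.9,3.24,0],[0.9,3.24,0],[0.9,3.24,0],[0.9,3.24,0],[0.9,3.24,0]],"angular":[[0,0,0],[0,0,0],[0,0,0],[0,0,0],[0,0,0]]}'
python3 -m crank '{"jaw":[0,0,0,0,0],"offset":[[0.9,3.24,0],[0.9,3.24,0],[0.9,3.24,0],[0.9,3.24,0],[0.9,3.24,0]],"angular":[[0,0,0],[0,0,0],[0,0,0],[0,0,0],[0,0,0]]}'
python3 -m crank '{"jaw":[0,0,0,0,0],"offset":[[0,0,0],[0,0,0],[0,0,3],[0,0,3],[0,0,3]],"angular":[[0,0,0],[0,0,0],[0,0,0],[0,0,0],[0,0,0]]}'
python3 -m crank '{"jaw":[0,0,0,0,0],"offset":[[0,0,3],[0,0,1.2],[0,0,0],[0,0,0],[0,0,0]],"angular":[[0,0,0],[0,0,0],[0,0,0],[0,0,0],[0,0,0]]}'
python3 -m crank '{"jaw":[0,0,0,0,0],"offset":[[0,0,0.2],[0,0,0],[0,0,0],[0,0,0],[0,0,0]],"angular":[[0,0,0],[0,0,0],[0,0,0],[0,0,0],[0,0,0]]}'
```

```text
time_s: 11.08
eef_pos: [447.6, -3.1, 175.3]
orientation: [-3.142, 0.0, -0.0]
contact_force: [-0.4, 0.5, -0.7]
gripper_width: 29.3
gripper_force: 20.0
time_s: 11.5
eef_pos: [493.0, -166.8, 173.9]
orientation: [-3.142, 0.0, -0.0]
contact_force: [0.4, 1.1, -0.3]
gripper_width: 29.6
gripper_force: 20.0
time_s: 11.92
eef_pos: [538.0, -328.8, 173.6]
orientation: [-3.141, 0.0, -0.0]
contact_force: [-0.8, 0.1, -0.7]
gripper_width: 29.0
gripper_force: 20.0
time_s: 12.33
eef_pos: [537.9, -326.1, 83.2]
orientation: [3.141, -0.001, 0.001]
contact_force: [-0.4, -1.6, -1.4]
gripper_width: 29.6
gripper_force: 20.0
time_s: 12.75
eef_pos: [538.8, -327.4, 44.1]
orientation: [3.14, -0.002, 0.0]
contact_force: [-0.5, -0.2, 0.0]
gripper_width: 29.8
gripper_force: 20.0
time_s: 13.17
eef_pos: [538.0, -327.2, 40.2]
orientation: [3.141, -0.0, -0.0]
contact_force: [0.2, 0.6, -0.3]
gripper_width: 29.7
gripper_force: 20.0
```

```bash

python3 -m crank '{"jaw":[0,0,0,0.1,0.4],"offset":[[0,0,0.15],[0,0,0],[0,0,0],[0,0,0],[0,0,0]],"angular":[[0,0,0],[0,0,0],[0,0,0],[0,0,0],[0,0,0]]}'
python3 -m crank '{"jaw":[0.7,1,1,1,1],"offset":[[0,0,0],[0,0,0],[0,0,0],[0,0,0],[0,0,0]],"angular":[[0,0,0],[0,0,0],[0,0,0],[0,0,0],[0,0,0]]}'
python3 -m crank '{"jaw":[1,1,1,1,1],"offset":[[0,0,-3],[0,0,-3],[0,0,-3],[0,0,-3],[0,0,-3]],"angular":[[0,0,0],[0,0,0],[0,0,0],[0,0,0],[0,0,0]]}'
python3 - <<'E'
from h import *
cv2.imwrite("pics/side2.png",camera("side")[:,:,::-1])
E
```

```text
time_s: 13.58
eef_pos: [538.0, -327.2, 38.5]
orientation: [3.142, -0.0, -0.0]
contact_force: [-0.3, -0.8, -0.9]
gripper_width: 33.1
gripper_force: 0.0
time_s: 14.0
eef_pos: [537.9, -327.2, 38.5]
orientation: [3.142, -0.0, -0.0]
contact_force: [-0.7, 0.1, 0.5]
gripper_width: 65.9
gripper_force: 0.0
time_s: 14.42
eef_pos: [537.8, -327.0, 190.0]
orientation: [3.142, -0.0, -0.0]
contact_force: [0.3, 0.3, 0.7]
gripper_width: 93.8
gripper_force: 0.0
```

View pics/side2.png

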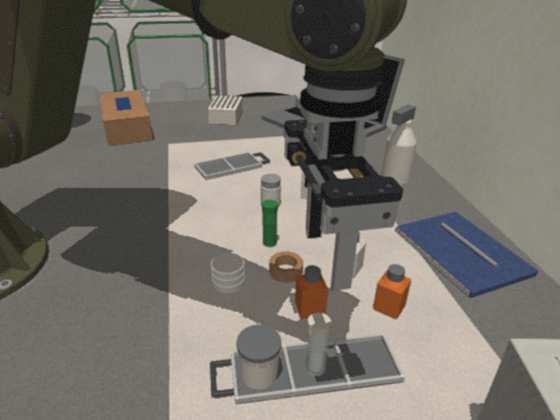

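Tub at (258,358) and vial at (318,345) both stand upright in their bays. Next is the logger.

```bash

python3 -m crank '{"jaw":[1,1,1,1,1],"offset":[[0.82,-3.01,0],[0.82,-3.01,0],[0.82,-3.01,0],[0.82,-3.01,0],[0.82,-3.01,0]],"angular":[[0,0,0],[0,0,0],[0,0,0],[0,0,0],[0,0,0]]}'
python3 -m crank '{"jaw":[1,1,1,1,1],"offset":[[0.82,-3.01,0],[0.82,-3.01,0],[0.82,-3.01,0],[0.82,-3.01,0],[0.82,-3.01,0]],"angular":[[0,0,0],[0,0,0],[0,0,0],[0,0,0],[0,0,0]]}'
python3 -m crank '{"jaw":[1,1,1,1,1],"offset":[[0.82,-3.01,0],[0.82,-3.01,0],[0.82,-3.01,0],[0.82,-3.01,0],[0.82,-3.01,0]],"angular":[[0,0,0],[0,0,0],[0,0,0],[0,0,0],[0,0,0]]}'
python3 -m crank '{"jaw":[1,1,1,1,1],"offset":[[0,0,0],[0,0,0],[0,0,0],[0,0,0],[0,0,0]],"angular":[[0,0,0.107],[0,0,0.107],[0,0,0.107],[0,0,0.107],[0,0,0.107]]}'
python3 -m crank '{"jaw":[1,1,1,1,1],"offset":[[0,0,3],[0,0,3],[0,0,0],[0,0,0],[0,0,0]],"angular":[[0,0,0],[0,0,0],[0,0,0],[0,0,0],[0,0,0]]}'
```

```text
time_s: 14.88
eef_pos: [579.1, -175.3, 188.4]
orientation: [3.142, -0.0, -0.0]
contact_force: [-0.2, -0.0, -0.5]
gripper_width: 93.8
gripper_force: 0.0
time_s: 15.3
eef_pos: [620.2, -24.6, 188.4]
orientation: [3.142, -0.0, -0.0]
contact_force: [0.1, -0.9, 0.2]
gripper_width: 93.9
gripper_force: 0.0
time_s: 15.72
eef_pos: [661.2, 125.9, 188.3]
orientation: [-3.142, -0.0, -0.0]
contact_force: [-0.2, -0.5, 0.4]
gripper_width: 93.9
gripper_force: 0.0
time_s: 16.13
eef_pos: [661.0, 124.4, 188.1]
orientation: [3.141, 0.0, -0.54]
contact_force: [-0.7, -0.9, 0.3]
gripper_width: 94.4
gripper_force: 0.0
time_s: 16.55
eef_pos: [661.7, 124.4, 130.3]
orientation: [-3.14, -0.002, -0.535]
contact_force: [0.6, -0.4, 0.5]
gripper_width: 94.0
gripper_force: 0.0
```

```bash

python3 -m crank '{"jaw":[1,1,1,1,0.5],"offset":[[0,0,3.4],[0,0,3.4],[0,0,3.4],[0,0,0],[0,0,0]],"angular":[[0,0,0],[0,0,0],[0,0,0],[0,0,0],[0,0,0]]}'
python3 -m crank '{"jaw":[0,0,0,0,0],"offset":[[0,0,0],[0,0,0],[0,0,0],[0,0,0],[0,0,0]],"angular":[[0,0,0],[0,0,0],[0,0,0],[0,0,0],[0,0,0]]}'
python3 -m crank '{"jaw":[0,0,0,0,0],"offset":[[0,0,0],[0,0,0],[0,0,0],[0,0,0],[0,0,0]],"angular":[[0,0,0],[0,0,0],[0,0,0],[0,0,0],[0,0,0]]}'
python3 -m crank '{"jaw":[0,0,0,0,0],"offset":[[0,0,-2],[0,0,-3],[0,0,-3],[0,0,-3],[0,0,-3]],"angular":[[0,0,0],[0,0,0],[0,0,0],[0,0,0],[0,0,0]]}'
python3 -m crank '{"jaw":[0,0,0,0,0],"offset":[[0,0,0],[0,0,0],[0,0,0],[0,0,0],[0,0,0]],"angular":[[0,0,-0.107],[0,0,-0.107],[0,0,-0.107],[0,0,-0.107],[0,0,-0.107]]}'
python3 -m crank '{"jaw":[0,0,0,0,0],"offset":[[0,0,0],[0,0,0],[0,0,0],[0,0,0],[0,0,0]],"angular":[[0,0,0],[0,0,0],[0,0,0],[0,0,0],[0,0,0]]}'
```

```text
time_s: 16.97
eef_pos: [661.3, 124.3, 27.5]
orientation: [3.141, 0.0, -0.535]
contact_force: [-0.2, -0.2, -0.1]
gripper_width: 90.6
gripper_force: 0.0
time_s: 17.38
eef_pos: [661.4, 124.3, 27.4]
orientation: [-3.141, -0.001, -0.535]
contact_force: [0.5, 0.4, 0.0]
gripper_width: 57.2
gripper_force: 0.0
time_s: 17.8
eef_pos: [661.1, 124.3, 26.4]
orientation: [-3.142, 0.0, -0.535]
contact_force: [-0.5, 1.0, 0.1]
gripper_width: 30.0
gripper_force: 20.0
time_s: 18.22
eef_pos: [660.7, 124.3, 167.7]
orientation: [3.141, 0.0, -0.535]
contact_force: [0.5, -0.2, -0.0]
gripper_width: 29.3
gripper_force: 20.0
time_s: 18.63
eef_pos: [660.9, 124.3, 166.2]
orientation: [3.141, 0.001, 0.005]
contact_force: [-0.6, 0.4, -1.1]
gripper_width: 29.6
gripper_force: 20.0
time_s: 19.05
eef_pos: [661.0, 124.3, 166.4]
orientation: [3.142, 0.0, -0.002]
contact_force: [-0.4, 0.3, -1.3]
gripper_width: 30.2
gripper_force: 20.0
```

```bash

python3 -m crank '{"jaw":[0,0,0,0,0],"offset":[[-0.32,3.03,0],[-0.32,3.03,0],[-0.32,3.03,0],[-0.32,3.03,0],[-0.32,3.03,0]],"angular":[[0,0,0],[0,0,0],[0,0,0],[0,0,0],[0,0,0]]}'
python3 -m crank '{"jaw":[0,0,0,0,0],"offset":[[-0.32,3.03,0],[-0.32,3.03,0],[-0.32,3.03,0],[-0.32,3.03,0],[-0.32,3.03,0]],"angular":[[0,0,0],[0,0,0],[0,0,0],[0,0,0],[0,0,0]]}'
python3 -m crank '{"jaw":[0,0,0,0,0],"offset":[[-0.32,3.03,0],[-0.32,3.03,0],[-0.32,3.03,0],[-0.32,3.03,0],[-0.32,3.03,0]],"angular":[[0,0,0],[0,0,0],[0,0,0],[0,0,0],[0,0,0]]}'
python3 -m crank '{"jaw":[0,0,0,0,0],"offset":[[0,0,0],[0,0,0],[0,0,3],[0,0,3],[0,0,3]],"angular":[[0,0,0.045],[0,0,0],[0,0,0],[0,0,0],[0,0,0]]}'
python3 -m crank '{"jaw":[0,0,0,0,0],"offset":[[0,0,3],[0,0,1.2],[0,0,0],[0,0,0],[0,0,0]],"angular":[[0,0,0],[0,0,0],[0,0,0],[0,0,0],[0,0,0]]}'
python3 -m crank '{"jaw":[0,0,0,0,0],"offset":[[0,0,0.2],[0,0,0],[0,0,0],[0,0,0],[0,0,0]],"angular":[[0,0,0],[0,0,0],[0,0,0],[0,0,0],[0,0,0]]}'
```

```text
time_s: 19.47
eef_pos: [644.7, -28.5, 166.6]
orientation: [3.142, -0.0, -0.001]
contact_force: [0.7, 0.4, -1.0]
gripper_width: 30.1
gripper_force: 20.0
time_s: 19.88
eef_pos: [628.6, -180.2, 166.6]
orientation: [-3.142, -0.0, -0.001]
contact_force: [0.6, -0.4, -0.2]
gripper_width: 30.1
gripper_force: 20.0
time_s: 20.3
eef_pos: [612.6, -331.7, 166.5]
orientation: [3.142, -0.0, -0.001]
contact_force: [1.0, -1.3, -1.1]
gripper_width: 30.2
gripper_force: 20.0
time_s: 20.72
eef_pos: [613.3, -329.2, 75.8]
orientation: [3.141, -0.001, -0.044]
contact_force: [0.7, 1.1, -2.3]
gripper_width: 29.5
gripper_force: 20.0
time_s: 21.13
eef_pos: [613.8, -330.3, 36.3]
orientation: [3.14, -0.002, -0.045]
contact_force: [-0.1, 0.6, -0.8]
gripper_width: 29.8
gripper_force: 20.0
time_s: 21.55
eef_pos: [613.0, -330.2, 32.7]
orientation: [3.142, -0.0, -0.045]
contact_force: [-0.1, -0.1, 0.2]
gripper_width: 29.9
gripper_force: 20.0
```

```bash

python3 -m crank '{"jaw":[0,0,0,0.1,0.4],"offset":[[0,0,0.2],[0,0,0],[0,0,0],[0,0,0],[0,0,0]],"angular":[[0,0,0],[0,0,0],[0,0,0],[0,0,0],[0,0,0]]}'
python3 -m crank '{"jaw":[0.7,1,1,1,1],"offset":[[0,0,0],[0,0,0],[0,0,0],[0,0,0],[0,0,0]],"angular":[[0,0,0],[0,0,0],[0,0,0],[0,0,0],[0,0,0]]}'
python3 -m crank '{"jaw":[1,1,1,1,1],"offset":[[0,0,-3],[0,0,-3],[0,0,-3],[0,0,-3],[0,0,-3]],"angular":[[0,0,0],[0,0,0],[0,0,0],[0,0,0],[0,0,-0.045]]}'
python3 -m crank '{"jaw":[1,1,1,1,1],"offset":[[0.4,-2.05,0],[0.4,-2.05,0],[0.4,-2.05,0],[0.4,-2.05,0],[0.4,-2.05,0]],"angular":[[0,0,0],[0,0,0],[0,0,0],[0,0,0],[0,0,0]]}'
python3 -m crank '{"jaw":[1,1,1,1,1],"offset":[[0.4,-2.05,0],[0.4,-2.05,0],[0.4,-2.05,0],[0.4,-2.05,0],[0.4,-2.05,0]],"angular":[[0,0,0],[0,0,0],[0,0,0],[0,0,0],[0,0,0]]}'
python3 -m crank '{"jaw":[1,1,1,1,1],"offset":[[0,0,0],[0,0,0],[0,0,0],[0,0,0],[0,0,0]],"angular":[[0,0,-0.1],[0,0,-0.1],[0,0,-0.1],[0,0,-0.1],[0,0,-0.1]]}'
python3 -m crank '{"jaw":[1,1,1,1,1],"offset":[[0,0,0],[0,0,0],[0,0,0],[0,0,0],[0,0,0]],"angular":[[0,0,-0.1],[0,0,-0.1],[0,0,-0.085],[0,0,0],[0,0,0]]}'
python3 - <<'E'
from h import *
cv2.imwrite("pics/side3.png",camera("side")[:,:,::-1])
E
```

```text
time_s: 21.97
eef_pos: [613.0, -330.2, 30.5]
orientation: [3.142, -0.0, -0.045]
contact_force: [0.1, -0.3, -0.3]
gripper_width: 33.9
gripper_force: 0.0
time_s: 22.38
eef_pos: [613.0, -330.2, 30.5]
orientation: [3.142, -0.0, -0.045]
contact_force: [-0.6, -0.0, -0.3]
gripper_width: 66.8
gripper_force: 0.0
time_s: 22.8
eef_pos: [612.8, -330.1, 182.1]
orientation: [3.142, -0.0, -0.001]
contact_force: [0.6, -0.4, 0.0]
gripper_width: 93.7
gripper_force: 0.0
time_s: 23.22
eef_pos: [633.0, -226.8, 180.5]
orientation: [3.142, -0.0, -0.0]
contact_force: [0.7, -0.3, -0.5]
gripper_width: 94.3
gripper_force: 0.0
time_s: 23.63
eef_pos: [653.1, -124.2, 180.6]
orientation: [3.142, -0.0, -0.0]
contact_force: [0.2, -0.8, 0.0]
gripper_width: 94.1
gripper_force: 0.0
time_s: 24.05
eef_pos: [653.0, -125.1, 180.5]
orientation: [3.142, -0.0, 0.505]
contact_force: [0.7, 0.4, -0.3]
gripper_width: 94.2
gripper_force: 0.0
time_s: 24.47
eef_pos: [653.0, -125.2, 180.5]
orientation: [3.142, 0.0, 0.782]
contact_force: [0.3, -0.1, 0.7]
gripper_width: 94.2
gripper_force: 0.0
```

View pics/side3.png

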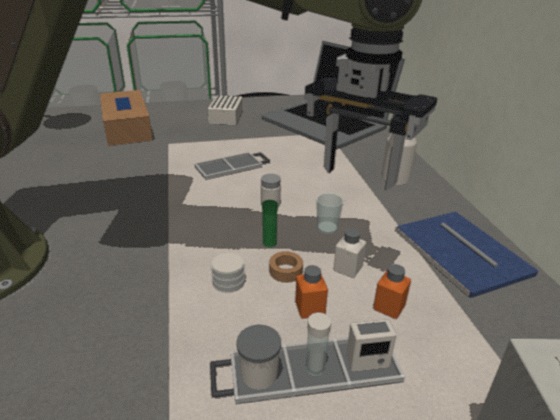

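The logger stands at (372,347) in the far bay, so tray3 is complete. The fingers now straddle the white bottle at (350,255).

```bash

python3 -m crank '{"jaw":[1,1,1,1,1],"offset":[[0,0,3.2],[0,0,3.2],[0,0,3.2],[0,0,3.2],[0,0,3]],"angular":[[0,0,0],[0,0,0],[0,0,0],[0,0,0],[0,0,0]]}'
python3 -m crank '{"jaw":[1,0.5,0,0,0],"offset":[[0,0,0],[0,0,0],[0,0,0],[0,0,0],[0,0,0]],"angular":[[0,0,0],[0,0,0],[0,0,0],[0,0,0],[0,0,0]]}'
python3 -m crank '{"jaw":[0,0,0,0,0],"offset":[[0,0,0],[0,0,0],[0,0,0],[0,0,0],[0,0,0]],"angular":[[0,0,0],[0,0,0],[0,0,0],[0,0,0],[0,0,0]]}'
python3 -m crank '{"jaw":[0,0,0,0,0],"offset":[[0,0,0],[0,0,0],[0,0,0],[0,0,0],[0,0,0]],"angular":[[0,0,0],[0,0,0],[0,0,0],[0,0,0],[0,0,0]]}'
python3 -m crank '{"jaw":[0,0,0,0,0],"offset":[[0,0,-2],[0,0,-3],[0,0,-3],[0,0,-3],[0,0,-3]],"angular":[[0,0,0],[0,0,0],[0,0,0],[0,0,0],[0,0,0]]}'
python3 -m crank '{"jaw":[0,0,0,0,0],"offset":[[0,0,0],[0,0,0],[0,0,0],[0,0,0],[0,0,0]],"angular":[[0,0,0.112],[0,0,0.112],[0,0,0.112],[0,0,0.112],[0,0,0.112]]}'
python3 -m crank '{"jaw":[0,0,0,0,0],"offset":[[0,0,0],[0,0,0],[0,0,0],[0,0,0],[0,0,0]],"angular":[[0,0,0.112],[0,0,0.112],[0,0,0],[0,0,0],[0,0,0]]}'
```

```text
time_s: 24.93
eef_pos: [652.6, -125.1, 20.8]
orientation: [-3.141, 0.0, 0.782]
contact_force: [-0.0, -0.3, 0.8]
gripper_width: 93.6
gripper_force: 0.0
time_s: 25.35
eef_pos: [654.0, -125.4, 24.7]
orientation: [3.139, -0.002, 0.784]
contact_force: [-0.3, -0.4, -0.0]
gripper_width: 71.0
gripper_force: 0.0
time_s: 25.77
eef_pos: [653.1, -125.3, 22.6]
orientation: [3.141, -0.0, 0.785]
contact_force: [-0.4, -0.4, 1.1]
gripper_width: 41.9
gripper_force: 19.9
time_s: 26.18
eef_pos: [653.1, -125.3, 22.7]
orientation: [3.141, -0.0, 0.785]
contact_force: [0.1, -0.9, 3.7]
gripper_width: 41.9
gripper_force: 19.9
time_s: 26.6
eef_pos: [652.6, -125.0, 163.3]
orientation: [-3.141, 0.001, 0.785]
contact_force: [0.0, -0.3, -0.6]
gripper_width: 42.2
gripper_force: 19.9
time_s: 27.02
eef_pos: [652.7, -125.0, 161.8]
orientation: [-3.141, 0.001, 0.219]
contact_force: [0.7, 0.7, -1.5]
gripper_width: 42.2
gripper_force: 19.9
time_s: 27.43
eef_pos: [652.9, -125.1, 162.1]
orientation: [-3.141, 0.001, 0.005]
contact_force: [0.0, -0.2, -1.9]
gripper_width: 41.8
gripper_force: 19.9
```

```bash

python3 -m crank '{"jaw":[0,0,0,0,0],"offset":[[-1.34,-2.81,0],[-1.34,-2.81,0],[-1.34,-2.81,0],[-1.34,-2.81,0],[-1.34,-2.81,0]],"angular":[[0,0,0],[0,0,0],[0,0,0],[0,0,0],[0,0,0]]}'
python3 -m crank '{"jaw":[0,0,0,0,0],"offset":[[-1.34,-2.81,0],[-1.34,-2.81,0],[-1.34,-2.81,0],[-1.34,-2.81,0],[-1.34,-2.81,0]],"angular":[[0,0,0],[0,0,0],[0,0,0],[0,0,0],[0,0,0]]}'
python3 -m crank '{"jaw":[0,0,0,0,0],"offset":[[-1.34,-2.81,0],[-1.34,-2.81,0],[-1.34,-2.81,0],[-1.34,-2.81,0],[-1.34,-2.81,0]],"angular":[[0,0,0],[0,0,0],[0,0,0],[0,0,0],[0,0,0]]}'
python3 -m crank '{"jaw":[0,0,0,0,0],"offset":[[0,0,0],[0,0,0],[0,0,0],[0,0,0],[0,0,0]],"angular":[[0,0,-0.1],[0,0,-0.1],[0,0,-0.09],[0,0,0],[0,0,0]]}'
```

```text
time_s: 27.85
eef_pos: [585.0, 16.4, 162.4]
orientation: [-3.142, 0.0, 0.004]
contact_force: [0.5, 0.3, -2.2]
gripper_width: 42.5
gripper_force: 19.9
time_s: 28.27
eef_pos: [517.9, 156.9, 162.5]
orientation: [-3.141, -0.0, 0.004]
contact_force: [-0.6, -0.5, -0.8]
gripper_width: 42.3
gripper_force: 19.9
time_s: 28.68
eef_pos: [450.7, 297.4, 162.6]
orientation: [-3.142, -0.0, 0.004]
contact_force: [0.5, 0.1, -1.2]
gripper_width: 42.0
gripper_force: 19.9
time_s: 29.1
eef_pos: [451.6, 296.1, 162.5]
orientation: [-3.142, -0.0, 0.29]
contact_force: [0.9, 0.2, -0.3]
gripper_width: 41.8
gripper_force: 19.9
```

```bash

python3 -m crank '{"jaw":[0,0,0,0,0],"offset":[[0,0,3],[0,0,3],[0,0,3],[0,0,3],[0,0,1.2]],"angular":[[0,0,0],[0,0,0],[0,0,0],[0,0,0],[0,0,0]]}'
python3 -m crank '{"jaw":[0,0,0,0,0],"offset":[[0,0,0.1],[0,0,0],[0,0,0],[0,0,0],[0,0,0]],"angular":[[0,0,0],[0,0,0],[0,0,0],[0,0,0],[0,0,0]]}'
python3 -m crank '{"jaw":[0,0,0,0.1,0.5],"offset":[[0,0,0.1],[0,0,0.05],[0,0,0],[0,0,0],[0,0,0]],"angular":[[0,0,0],[0,0,0],[0,0,0],[0,0,0],[0,0,0]]}'
python3 -m crank '{"jaw":[0.8,1,1,1,1],"offset":[[0,0,0],[0,0,0],[0,0,0],[0,0,0],[0,0,0]],"angular":[[0,0,0],[0,0,0],[0,0,0],[0,0,0],[0,0,0]]}'
python3 -m crank '{"jaw":[1,1,1,1,1],"offset":[[0,0,-3],[0,0,-3],[0,0,-3],[0,0,-3],[0,0,-3]],"angular":[[0,0,0],[0,0,0],[0,0,0],[0,0,0],[0,0,0]]}'
python3 -m crank '{"jaw":[1,1,1,1,1],"offset":[[0,0,0],[0,0,0],[0,0,0],[0,0,0],[0,0,0]],"angular":[[0,0,0.1],[0,0,0.1],[0,0,0.09],[0,0,0],[0,0,0]]}'
```

```text
time_s: 29.52
eef_pos: [450.1, 295.1, 26.9]
orientation: [3.141, 0.005, 0.289]
contact_force: [-0.6, -0.8, -1.7]
gripper_width: 41.8
gripper_force: 19.9
time_s: 29.93
eef_pos: [452.2, 296.5, 30.8]
orientation: [-3.141, -0.002, 0.291]
contact_force: [-0.5, 0.7, -1.0]
gripper_width: 41.9
gripper_force: 19.9
time_s: 30.35
eef_pos: [451.7, 296.2, 28.1]
orientation: [-3.142, -0.0, 0.291]
contact_force: [1.4, -0.2, 0.6]
gripper_width: 45.1
gripper_force: 0.0
time_s: 30.77
eef_pos: [451.7, 296.1, 28.0]
orientation: [-3.142, -0.0, 0.291]
contact_force: [0.4, 0.2, 0.2]
gripper_width: 76.9
gripper_force: 0.0
time_s: 31.18
eef_pos: [451.4, 296.0, 179.5]
orientation: [-3.142, -0.0, 0.291]
contact_force: [-0.1, 0.1, -0.0]
gripper_width: 94.2
gripper_force: 0.0
time_s: 31.6
eef_pos: [451.6, 296.1, 177.9]
orientation: [3.142, 0.0, 0.004]
contact_force: [0.1, 0.3, -0.6]
gripper_width: 94.2
gripper_force: 0.0
```

```bash

python3 -m crank '{"jaw":[1,1,1,1,1],"offset":[[1.78,3.07,0],[1.78,3.07,0],[1.78,3.07,0],[1.78,3.07,0],[1.78,3.07,0]],"angular":[[0,0,0],[0,0,0],[0,0,0],[0,0,0],[0,0,0]]}'
python3 -m crank '{"jaw":[1,1,1,1,1],"offset":[[1.78,3.05,0],[0,0,0],[0,0,3],[0,0,3],[0,0,3]],"angular":[[0,0,0],[0,0,0],[0,0,0],[0,0,0],[0,0,0]]}'
python3 -m crank '{"jaw":[1,1,1,1,0.5],"offset":[[0,0,3],[0,0,3.2],[0,0,0],[0,0,0],[0,0,0]],"angular":[[0,0,0],[0,0,0],[0,0,0],[0,0,0],[0,0,0]]}'
python3 -m crank '{"jaw":[0,0,0,0,0],"offset":[[0,0,0],[0,0,0],[0,0,0],[0,0,0],[0,0,0]],"angular":[[0,0,0],[0,0,0],[0,0,0],[0,0,0],[0,0,0]]}'
python3 -m crank '{"jaw":[0,0,0,0,0],"offset":[[0,0,0],[0,0,0],[0,0,0],[0,0,0],[0,0,0]],"angular":[[0,0,0],[0,0,0],[0,0,0],[0,0,0],[0,0,0]]}'
python3 -m crank '{"jaw":[0,0,0,0,0],"offset":[[0,0,-2],[0,0,-3],[0,0,-3],[0,0,-3],[0,0,-3]],"angular":[[0,0,0],[0,0,0],[0,0,0],[0,0,0],[0,0,0]]}'
```

```text
time_s: 32.02
eef_pos: [541.4, 141.1, 177.9]
orientation: [-3.142, -0.0, 0.005]
contact_force: [0.7, 1.0, 0.3]
gripper_width: 93.9
gripper_force: 0.0
time_s: 32.43
eef_pos: [558.6, 112.2, 86.9]
orientation: [-3.141, -0.001, 0.004]
contact_force: [0.0, 1.1, -0.1]
gripper_width: 94.0
gripper_force: 0.0
time_s: 32.85
eef_pos: [559.4, 112.5, 27.7]
orientation: [-3.141, -0.002, 0.002]
contact_force: [0.6, -0.0, 0.5]
gripper_width: 90.2
gripper_force: 0.0
time_s: 33.27
eef_pos: [558.8, 112.3, 26.4]
orientation: [-3.142, -0.001, 0.001]
contact_force: [-0.3, 0.5, 0.0]
gripper_width: 57.4
gripper_force: 0.0
time_s: 33.68
eef_pos: [558.6, 112.3, 26.0]
orientation: [-3.142, -0.0, 0.001]
contact_force: [-0.8, 0.2, 2.5]
gripper_width: 43.6
gripper_force: 20.0
time_s: 34.1
eef_pos: [558.2, 112.1, 167.2]
orientation: [3.141, 0.0, 0.001]
contact_force: [-0.0, 0.7, -0.4]
gripper_width: 43.7
gripper_force: 20.0
```

```bash

python3 -m crank '{"jaw":[0,0,0,0,0],"offset":[[-0.36,-2.05,0],[-0.36,-2.05,0],[-0.36,-2.05,0],[-0.36,-2.05,0],[-0.36,-2.05,0]],"angular":[[0,0,0],[0,0,0],[0,0,0],[0,0,0],[0,0,0]]}'
python3 -m crank '{"jaw":[0,0,0,0,0],"offset":[[-0.35,-2.05,0],[-0.35,-2.05,0],[-0.35,-2.05,0],[-0.35,-2.05,0],[-0.35,-2.05,0]],"angular":[[0,0,0],[0,0,0],[0,0,0],[0,0,0],[0,0,0]]}'
python3 -m crank '{"jaw":[0,0,0,0,0],"offset":[[0,0,0],[0,0,0],[0,0,0],[0,0,0],[0,0,0]],"angular":[[0,0,-0.1],[0,0,-0.1],[0,0,-0.09],[0,0,0],[0,0,0]]}'
python3 -m crank '{"jaw":[0,0,0,0,0],"offset":[[0,0,3],[0,0,3],[0,0,3],[0,0,3],[0,0,1.2]],"angular":[[0,0,0],[0,0,0],[0,0,0],[0,0,0],[0,0,0]]}'
python3 -m crank '{"jaw":[0,0,0,0,0],"offset":[[0,0,0.2],[0,0,0],[0,0,0],[0,0,0],[0,0,0]],"angular":[[0,0,0],[0,0,0],[0,0,0],[0,0,0],[0,0,0]]}'
```

```text
time_s: 34.52
eef_pos: [540.1, 215.5, 165.8]
orientation: [3.141, 0.0, 0.001]
contact_force: [-0.1, 0.0, -1.4]
gripper_width: 43.7
gripper_force: 20.0
time_s: 34.93
eef_pos: [522.5, 318.1, 165.6]
orientation: [3.141, 0.0, 0.001]
contact_force: [0.0, 0.0, -0.9]
gripper_width: 43.6
gripper_force: 20.0
time_s: 35.35
eef_pos: [522.8, 317.1, 165.7]
orientation: [3.141, 0.0, 0.288]
contact_force: [0.1, -0.4, -0.6]
gripper_width: 43.5
gripper_force: 20.0
time_s: 35.77
eef_pos: [521.3, 316.1, 29.9]
orientation: [3.14, 0.005, 0.288]
contact_force: [-2.1, -2.1, 11.2]
gripper_width: 43.6
gripper_force: 20.0
time_s: 36.18
eef_pos: [523.4, 317.5, 33.2]
orientation: [-3.141, -0.002, 0.29]
contact_force: [-1.3, 1.1, -0.4]
gripper_width: 43.7
gripper_force: 20.0
```

```bash

python3 -m crank '{"jaw":[0,0,0,0.1,0.5],"offset":[[0,0,0.1],[0,0,0],[0,0,0],[0,0,0],[0,0,0]],"angular":[[0,0,0],[0,0,0],[0,0,0],[0,0,0],[0,0,0]]}'
python3 -m crank '{"jaw":[0.8,1,1,1,1],"offset":[[0,0,0],[0,0,0],[0,0,0],[0,0,0],[0,0,0]],"angular":[[0,0,0],[0,0,0],[0,0,0],[0,0,0],[0,0,0]]}'
python3 -m crank '{"jaw":[1,1,1,1,1],"offset":[[0,0,-4],[0,0,-4],[0,0,-4],[0,0,-4],[0,0,-4]],"angular":[[0,0,0],[0,0,0],[0,0,0],[0,0,0],[0,0,0]]}'
python3 -m crank '{"jaw":[1,1,1,1,1],"offset":[[0,3,-1.5],[0,3,-1.5],[0,3,-1.5],[0,3,-1.5],[0,3,-1.5]],"angular":[[0,0,0.1],[0,0,0.1],[0,0,0.09],[0,0,0],[0,0,0]]}'
python3 -m crank '{"jaw":[1,1,1,1,1],"offset":[[-2,4,0],[-2,3.6,0],[-2,3.6,0],[-2,3.6,0],[0,0,0]],"angular":[[0,0,0],[0,0,0],[0,0,0],[0,0,0],[0,0,0]]}'
python3 - <<'E'
from h import *
s=r.sense();im=camera("wrist")[:,:,::-1];cv2.imwrite("pics/w2.png",im)
np.save("s2.npy",np.r_[s["eef_pos"],s["orientation"]])
cv2.imwrite("pics/w2v.png",cv2.resize(im,(784,588),interpolation=cv2.INTER_CUBIC))
cv2.imwrite("pics/top2.png",camera("top")[:,:,::-1])
E
```

```text
time_s: 36.6
eef_pos: [523.0, 317.2, 31.0]
orientation: [-3.142, -0.0, 0.291]
contact_force: [0.2, -0.1, 0.2]
gripper_width: 46.3
gripper_force: 0.0
time_s: 37.02
eef_pos: [522.9, 317.2, 31.0]
orientation: [-3.142, -0.0, 0.291]
contact_force: [0.4, 0.4, -1.2]
gripper_width: 76.9
gripper_force: 0.0
time_s: 37.43
eef_pos: [522.6, 317.0, 233.1]
orientation: [-3.142, -0.0, 0.291]
contact_force: [1.6, 0.1, -0.0]
gripper_width: 94.1
gripper_force: 0.0
time_s: 37.85
eef_pos: [539.8, 167.7, 306.7]
orientation: [3.142, 0.0, 0.0]
contact_force: [0.8, 0.1, -0.4]
gripper_width: 94.2
gripper_force: 0.0
time_s: 38.27
eef_pos: [459.2, 19.7, 306.7]
orientation: [3.141, -0.001, -0.003]
contact_force: [1.0, -0.0, 0.4]
gripper_width: 93.9
gripper_force: 0.0
```

View pics/w2v.png

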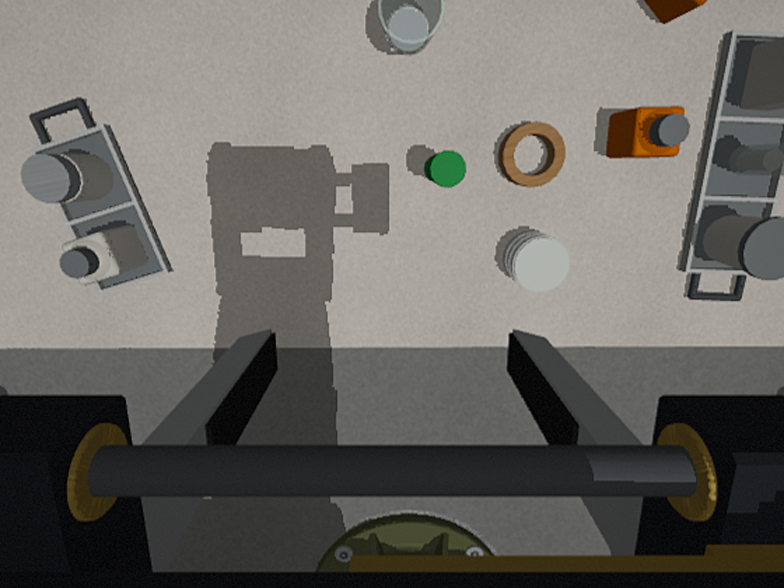

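View pics/top2.png

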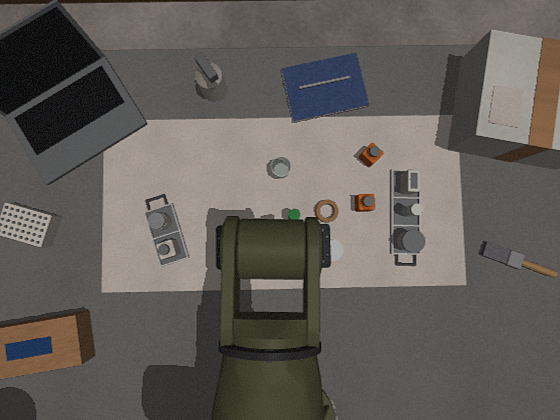

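The wrist view shows the jar lid at (52,178) and bottle cap at (77,263) in tray2. The top view shows the tub at (409,240), vial at (415,210) and logger at (411,181) in tray3, with the bystanders untouched. I'll check the numbers before handing in.

```bash
python3 - <<'E'
from h import *
a=np.load("s2.npy");c=cam("wrist",dict(eef_pos=a[:3],orientation=a[3:]));t=cam("top")
def rel(p,o,y):
    d=p-o;cc,s=np.cos(y),np.sin(y);return np.round([cc*d[0]+s*d[1],-s*d[0]+cc*d[1]],1)
W=lambda u,v,z:ray((u/1.4,v/1.4),z,c)
o=W(102,213,12);print("t2 o",o)
for n,p,z in(("jar",(52,178),70),("bottle",(77,263),84)):print(n,W(*p,z),rel(W(*p,z),o,np.pi+.29))
o=np.array([538.5,-327])
for n,p,z in(("tub",(409,240),70),("vial",(415.5,210),94),("logger",(411,181),70)):print(n,rel(ray(p,z,t),o,-.047))
E
```

```text
t2 o [488.62694858 308.38086658]
jar [523.94287259 311.36759322] [-34.7   7.2]
bottle [452.38078408 292.9715792 ] [39.1  4.4]
tub [-77.1  11.3]
vial [-3.7  3.5]
logger [71.1  6.8]
```

The tub's y looks off by 11 mm, though the pixel reading is coarse. I'll check it in one enlarged crop.

```bash
python3 - <<'E'
import cv2
im=cv2.imread("pics/top2.png")
cv2.imwrite("pics/c3.png",cv2.resize(im[160:275,375:440],None,fx=5,fy=5,interpolation=cv2.INTER_CUBIC))
E
```

```text
(no output)
```

View pics/c3.png

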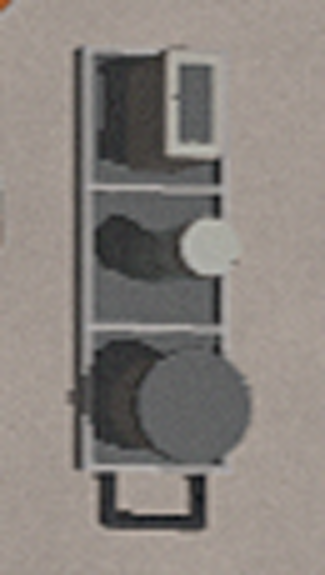

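```bash
python3 - <<'E'
from h import *
t=cam("top");C=lambda u,v,z:ray((374.9+u/5,159.9+v/5),z,t)
a,b=C(158,327,12),C(156,188,12);o=(a+b)/2;e=(b-a)/np.hypot(*(b-a));n=np.array([-e[1],e[0]])
print(o,np.arctan2(e[1],e[0]))
for k,p in(("tub",(194,405,70)),("vial",(210,247,94)),("logger",(193,104,70))):
    d=C(*p)-o;print(k,C(*p).round(1),(d@e).round(1),(d@n).round(1))
E
```

```text
[ 537.07652974 -327.09582851] -0.028647428599996316
tub [ 459.6 -323.7] -77.6 1.2
vial [ 536.6 -326.8] -0.5 0.3
logger [ 610.5 -329.9] 73.5 -0.7
```

```bash
python3 -c "
from station import r
print(r.close_job())"
```

```text
the job is handed in; nothing more can be done
None
```

I placed all five items upright in their correct bays, left the bystanders untouched, and handed the job in after about 38 s on the robot's clock; the last images put every item within about 8 mm of its bay centre, but the hand-in call returned no verdict.

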